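Charge and trigger the pulse generator

TASK

On the grey control box of the pulse generator, press the yellow key (charge) right down and let it come back up, then press the green key (trigger) right down and let it come up. Press one key at a time, and do not press the red key (abort).

Things in the scene. Friction and masses are not known exactly. Their poses are not given: they have to be found in the camera images.
- control_box: Flat grey control box, 100 x 230 x 33 mm, fixed to the worktop, turned up to 0.4 rad. Origin: centre of its underside, on the worktop; x to its back (connectors), y along its long side, z up. Three keys stand on its top at x = 0, y = -65, 0, +65 mm; which colour is where varies. Loose ferrite, attenuator and probe lie around it, none above 20 mm.
- key_yellow_top (a point): Centre of the top of the round yellow key (charge; first), 32 mm across; moves with the key. At rest 55 mm above the worktop, 10 mm proud of a black collar 48 mm across. Travels 6 mm straight down on a spring: gives from about 1.2 N, fully down at 4 N on a stop, counts as pressed from 4 mm, springs back up by itself.
- key_green_top (a point): Centre of the top of the round green key (trigger; second), 32 mm across; moves with the key. At rest 55 mm above the worktop, 10 mm proud of a black collar 48 mm across. Travels 6 mm straight down on a spring: gives from about 1.2 N, fully down at 4 N on a stop, counts as pressed from 4 mm, springs back up by itself.
- key_red_top (a point): Centre of the top of the round red key (abort; not to be pressed), 32 mm across; moves with the key. At rest 55 mm above the worktop, 10 mm proud of a black collar 48 mm across. Travels 6 mm straight down on a spring: gives from about 1.2 N, fully down at 4 N on a stop, counts as pressed from 4 mm, springs back up by itself.

How it is judged:
By the outcome, as a careful person would: the job done as asked, in the order asked, and still so for the second after the job is handed in, with the robot touching nothing.
It also fails if it takes over 32 s, if anything falls off the work surface, if the arm or the gripper's body presses on something with over 40 N, if the wrist force passes 120 N, or if a joint passes its speed limit or range.

ROBOT

A 6-joint arm with a two-finger parallel gripper is mounted at the origin on a cart in front of the work surface, level with it; the furniture and walls round the work are solid. World frame = base frame: x ahead of the robot, y to its left, z up, the work surface at z = 0. Lengths are in m, angles in rad, forces in N, time in s.
With the tool pointing down it reaches from about 0.35 to 0.775 m from the base axis. Payload 7.3 kg.
Tool frame: the origin (TCP) lies on the centre line of the jaws, within the pads' length; the fingertips stand 17 mm ahead of it and the grasp point (between the pads) lies 2 mm behind it (robot.tcp_to_tips is the distance from the TCP to the fingertips, in m); z points along the fingers, y is the line along which they close (so a half turn about z gives the same grasp; the last joint's range is limited). The gripper opens to 92 mm and grips with 3 to 60 N. Pads are 19 mm wide; open, the fingers measure 130 mm over their backs; the gripper's body (75 mm by 190 mm) begins 47 mm behind the grasp point.
Start: joints at [-1.433, 0.342, 1.524, -0, 1.275, -0.146], TCP at [0.147, -0.504, 0.244] pointing down, gripper open.
Joint ranges: [-2.53, 2.53], [-0.77, 2.02], [0.04, 2.7], [-1, 4.14], [0.28, 2.66], [-3.11, 3.11]. Speed limits (rad/s): [2.57, 2.57, 3.14, 3.14, 3.14, 3.14].

INTERFACE

Orientations are given as [roll, pitch, yaw] about the fixed x, y, z axes, in that order (R = Rz(yaw) Ry(pitch) Rx(roll)).
In Python, from cell import robot gives the robot as it stands. The module is installed in compiled form; this text tells all that it offers.
- The arm moves only by the tool carry_out, never from a script. Its argument "commands" is a list of rows, each a list of 3 entries, a list of its own where there are three numbers: the shift along the tool's x, y, z in m, then the turn about the tool's z in rad, then the opening, from 0 (shut) to 1 (fully open). In form: [[[dx, dy, dz], yaw, claw], ...]. A call has 1 to 20 rows; each row shifts and turns the commanded pose from where the row before left it, along the tool's axes as they then stand; what a row does not reach is not made up. A row lasts 1/8 s, in which the tool goes at most 62.5 mm and 10.7 degrees, less where a joint would pass 70% of its speed; a pose out of reach is approached as far as the arm can. A call is refused whole if a number of a shift passes 0.0625 or a number of a turn 0.188, either way. A call with a gripper value outside its range is refused whole. The fingers move at their own pace and stop on an object; "newtons" is the grip in N (left out, the last holds). Time passes only in rows, so rows that do not move let the fingers close. It gives the time, the measured TCP pose, the force, the opening and the grip force at its end, in the units of the state.
- robot.observe(): the state, without advancing time (a new reading comes with each control period).
- robot.read_camera(name): name is "scene" or "top" or "wrist"; returns a dict with "pixels" (420x560x3 uint8, red, green, blue), "fx", "fy", "cx", "cy" (pixels), "k1" (the pictures are not rectified: a ray, as slopes to the right and down, at radius r is drawn at 1 + k1 r^2 times it, then the intrinsics apply), "view" (4x4, takes a point from world to camera coordinates); the wrist camera has in their place "T_tool_cam" (4x4, takes a point from camera to tool coordinates, whose origin is the TCP and whose axes are the flange's). Camera axes: x right, y up, looking along -z (the intrinsics and any distortion apply to the point x, -y, -z); pixel columns grow to the right and rows downward; lengths in m; the calibration is good to about 2 mm. A picture is of the moment at which its call begins: read the wrist's pose just before it. There is no depth.
- robot.hand_in(): hands the job in; it is judged then, once.
Trained networks look in a picture, given as the dict that the camera call returned (one of the last four; its "shot" number tells which), for a name from the list of things; names that differ only in an ending like _2 or _b are one class to them, and where a whole thing is asked for, a point or a joint stands for the part that bears it (a point fixed in the world has none). Each returns a list of dicts, best first, with "p" (0 to 1); they miss things now and then, are a little off and sometimes report something else, mostly with a low value. They report only what shows in the picture. A call takes as long as a camera call.
- robot.find_in(picture, name): "at" ([column, row] in pixels, amid what is visible of it).
- robot.tip_of(picture, name): "at" ([column, row] in pixels: a listed point, or the origin of a listed thing).
The state is a dict: "time": time; "qpos": joint angles; "qvel": joint speeds; "joint_efforts": joint torques, N m; "tool_pos": TCP position; "tool_rot": TCP orientation; "contact_force": force on the tool from outside, world axes, zero at the start; "torque": the same for the moment, N m; "opening": finger opening in m; "grip_force": force on a finger pad.
Only numpy, scipy, OpenCV 4.12 (cv2) and the standard library are available. Lean on these libraries where they do the work, as an engineer would, in place of code of your own. Each camera call takes 0.05 s, during which the arm holds its last target. There are 200 camera calls.

## Working session

There is one attempt and no reset: what is moved stays moved. The work goes in short steps, Python scripts to look and compute and a tool call to move; the robot and the scene stay as the last step left them, time stands still between calls to the robot, and variables do not carry over. Pictures are saved under pics/ and viewed, at most 10 in all, crops included, and the job is handed in when it is done.

Besides the shell and the picture viewer there is one more tool, called after "Request:" as name([rows], argument=value, ...), one row to a line, values as JSON. carry_out: Moves the arm, as the interface text tells. Its arguments: {"type":"object","properties":{"commands":{"type":"array"},"newtons":{"type":"number"}},"required":["commands"]}

```bash
mkdir -p pics
cat > h.py <<'E'
import numpy as np, cv2
from cell import robot
from scipy.spatial.transform import Rotation as R
def ray(p,uv,T=None):
    d=np.array([(uv[0]-p["cx"])/p["fx"],(uv[1]-p["cy"])/p["fy"]]); s=d.copy()
    for _ in range(20): s=d/(1+p["k1"]*(s@s))
    v=np.array([s[0],-s[1],-1.])
    C=np.linalg.inv(np.array(p["view"])) if T is None else T@np.array(p["T_tool_cam"])
    return C[:3,3],C[:3,:3]@v
def at_z(p,uv,z,T=None):
    o,d=ray(p,uv,T); return o+d*(z-o[2])/d[2]
def save(p,n): cv2.imwrite("pics/"+n,p["pixels"][:,:,::-1])
K=["key_yellow_top","key_green_top","key_red_top"]
E
python3 - <<'E'
from h import *
s=robot.observe(); print(s["time"],s["tool_pos"],s["tool_rot"],s["opening"],robot.tcp_to_tips)
ims=[]
for c in ["top","scene"]:
    p=robot.read_camera(c); ims.append(p["pixels"])
    for k in K:
        for r in robot.tip_of(p,k)[:2]: print(c,k,r["p"],np.round(r["at"]),at_z(p,r["at"],.055).round(4))
    for r in robot.tip_of(p,"control_box")[:1]: print(c,"box",r["p"],r["at"],at_z(p,r["at"],0).round(4))
cv2.imwrite("pics/a.png",cv2.resize(np.hstack(ims)[:,:,::-1],(800,300)))
E
```

```text
0.0 [ 0.14696085 -0.50360836  0.2430467 ] [-3.14006819e+00 -2.17893394e-04  2.83778721e-01] 0.09155509209951397 0.017
top key_yellow_top 0.51 [332. 266.] [ 0.4612 -0.0876  0.055 ]
top key_green_top 0.68 [277. 243.] [0.5105 0.0295 0.055 ]
top key_red_top 0.59 [309. 253.] [ 0.4899 -0.0386  0.055 ]
top box 0.69 [304.4, 253.9] [ 0.4883 -0.0319  0.    ]
scene key_yellow_top 0.58 [279. 261.] [ 0.4637 -0.0915  0.055 ]
scene key_green_top 0.61 [282. 200.] [0.5155 0.0286 0.055 ]
scene key_red_top 0.84 [277. 228.] [ 0.4844 -0.0275  0.055 ]
```

View pics/a.png

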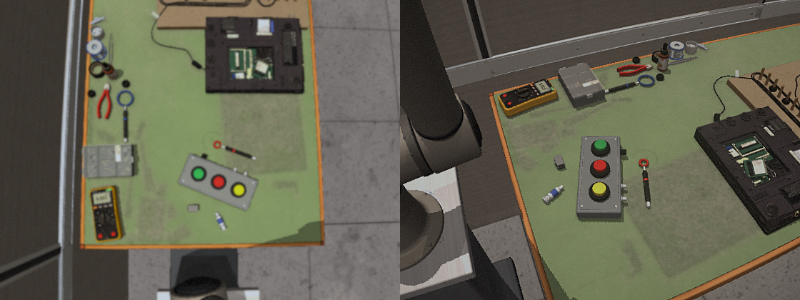

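The top view shows the box with green, red and yellow from left to right. Both cameras agree to within about 1 cm, the key spacing comes to 128 mm (130 expected), and the box yaw is about -0.40. I'll shut the gripper, move above yellow and look again with the wrist camera.

Request:
carry_out([
  [[0.035, -0.026, 0], 0, 0],
  [[0.035, -0.026, 0], 0, 0],
  [[0.035, -0.026, 0], 0, 0],
  [[0.035, -0.026, 0], 0, 0],
  [[0.035, -0.026, 0], 0, 0],
  [[0.035, -0.026, 0], 0, 0],
  [[0.035, -0.026, 0], 0, 0],
  [[0.035, -0.026, 0], 0, 0],
  [[0.035, -0.026, 0], 0, 0],
  [[0.035, -0.026, 0], 0, 0],
  [[0.035, -0.026, 0], 0, 0],
  [[0.033, -0.023, 0], 0, 0],
  [[0, 0, 0], 0, 0],
  [[0, 0, 0], 0, 0],
], newtons=20)

```text
time: 2.25
tool_pos: [0.4614, -0.0906, 0.2436]
tool_rot: [3.141, 0.001, 0.284]
contact_force: [-0.5, 0.2, 0.8]
opening: 0.0004
grip_force: 0.0
```

```bash
cat > look.py <<'E'
from h import *
import sys
s=robot.observe(); T=np.eye(4); T[:3,:3]=R.from_euler("xyz",s["tool_rot"]).as_matrix(); T[:3,3]=s["tool_pos"]
print(s["time"],s["tool_pos"],s["tool_rot"],s["opening"],s["contact_force"])
p=robot.read_camera("wrist"); save(p,sys.argv[1])
P={}
for k in K:
    for r in robot.tip_of(p,k)[:1]:
        P[k]=at_z(p,r["at"],.055,T); print(k,r["p"],np.round(r["at"]),P[k].round(4),"tool",(T[:3,:3].T@(P[k]-T[:3,3])).round(4))
E
python3 look.py w1.png
```

```text
2.25 [ 0.46137774 -0.09057323  0.24358217] [3.14147000e+00 7.25487013e-04 2.84270459e-01] 0.00036023863242720216 [-0.47703956  0.24019302  0.78795574]
key_yellow_top 0.65 [279. 195.] [ 0.4601 -0.0925  0.055 ] tool [-0.0017  0.0015  0.1886]
key_green_top 0.56 [182. 120.] [0.5094 0.0271 0.055 ] tool [ 0.0792 -0.0995  0.1885]
key_red_top 0.91 [232. 160.] [ 0.4837 -0.0323  0.055 ] tool [ 0.0379 -0.0497  0.1885]
```

View pics/w1.png

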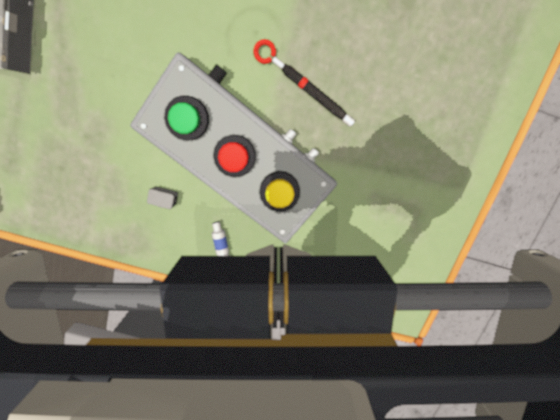

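The wrist view shows yellow at (280,192), red at (233,156) and green at (183,118). Yellow is within about 2 mm of the tool axis, so I'll descend and stop with the tips about 7 mm above the key.

Request:
carry_out([
  [[0, 0.0015, 0.03], 0, 0],
  [[0, 0, 0.045], 0, 0],
  [[0, 0, 0.045], 0, 0],
  [[0, 0, 0.03], 0, 0],
  [[0, 0, 0.015], 0, 0],
  [[0, 0, 0], 0, 0],
  [[0, 0, 0], 0, 0],
])

```text
time: 3.32
tool_pos: [0.4626, -0.0923, 0.0794]
tool_rot: [3.141, -0.001, 0.283]
contact_force: [0.0, -0.9, -0.5]
opening: 0.0003
grip_force: 0.0
```

Request:
carry_out([
  [[0, 0, 0.004], 0, 0],
  [[0, 0, 0.003], 0, 0],
  [[0, 0, 0.002], 0, 0],
  [[0, 0, 0.002], 0, 0],
  [[0, 0, 0], 0, 0],
])

```text
time: 3.95
tool_pos: [0.4625, -0.0919, 0.0678]
tool_rot: [3.141, -0.0, 0.284]
contact_force: [-0.2, -0.7, 3.0]
opening: 0.0006
grip_force: 1.5
```

Request:
carry_out([
  [[0, 0, 0.0015], 0, 0],
  [[0, 0, 0.001], 0, 0],
  [[0, 0, 0], 0, 0],
])

```text
time: 4.32
tool_pos: [0.4625, -0.0919, 0.0661]
tool_rot: [3.141, -0.001, 0.284]
contact_force: [-1.6, 0.2, 11.7]
opening: 0.0004
grip_force: 6.1
```

11.7 N at tip height 49 mm means yellow is on its stop. I'll lift and go over green.

Request:
carry_out([
  [[0, 0, -0.01], 0, 0],
  [[0, 0, -0.03], 0, 0],
  [[0, 0, -0.04], 0, 0],
  [[0.02, -0.025, -0.02], 0, 0],
  [[0.03, -0.038, 0], 0, 0],
  [[0.02, -0.025, 0], 0, 0],
  [[0.011, -0.013, 0], 0, 0],
  [[0, 0, 0], 0, 0],
  [[0, 0, 0], 0, 0],
])

```text
time: 5.45
tool_pos: [0.5112, 0.027, 0.165]
tool_rot: [3.142, 0.001, 0.283]
contact_force: [-1.1, 0.2, 0.7]
opening: 0.0005
grip_force: 0.0
```

```bash
python3 look.py w2.png
```

```text
5.45 [0.51121919 0.02703925 0.16496227] [3.14153351e+00 1.01091264e-03 2.83227623e-01] 0.0005388783689293478 [-1.05526643  0.19398408  0.72900178]
key_green_top 0.66 [278. 215.] [0.5107 0.0263 0.055 ] tool [-0.0006  0.0006  0.11  ]
key_red_top 0.56 [332. 258.] [ 0.4851 -0.0315  0.055 ] tool [-0.0414  0.0489  0.11  ]
```

View pics/w2.png

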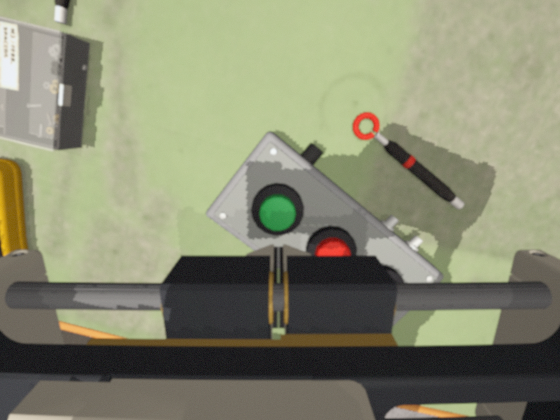

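The wrist view shows green at (278,212), within 1–2 mm of the tool axis. The tips are 93 mm above it, and I'll press to TCP z = 0.066 as I did for yellow.

Request:
carry_out([
  [[0, 0, 0.03], 0, 0],
  [[0, 0, 0.035], 0, 0],
  [[0, 0, 0.02], 0, 0],
  [[0, 0, 0], 0, 0],
  [[0, 0, 0.004], 0, 0],
  [[0, 0, 0.004], 0, 0],
  [[0, 0, 0.003], 0, 0],
  [[0, 0, 0.002], 0, 0],
  [[0, 0, 0.001], 0, 0],
  [[0, 0, 0], 0, 0],
])

```text
time: 6.9
tool_pos: [0.5122, 0.0277, 0.0665]
tool_rot: [3.141, -0.001, 0.284]
contact_force: [2.2, -0.7, 4.5]
opening: 0.0004
grip_force: 1.8
```

Request:
carry_out([
  [[0, 0, 0.001], 0, 0],
  [[0, 0, 0], 0, 0],
])

```text
time: 7.15
tool_pos: [0.5122, 0.0277, 0.0661]
tool_rot: [3.141, -0.001, 0.284]
contact_force: [0.4, -0.9, 10.1]
opening: 0.0005
grip_force: 5.1
```

Request:
carry_out([
  [[0, 0, -0.01], 0, 0],
  [[0, 0, -0.03], 0, 0],
  [[0, 0, -0.04], 0, 0],
  [[-0.03, 0, -0.04], 0, 0],
  [[-0.04, 0, -0.03], 0, 0],
  [[-0.02, 0, 0], 0, 0],
  [[0, 0, 0], 0, 0],
  [[0, 0, 0], 0, 0],
])

```text
time: 8.15
tool_pos: [0.4256, 0.0028, 0.215]
tool_rot: [-3.141, 0.0, 0.284]
contact_force: [-0.1, -0.4, -0.8]
opening: 0.0003
grip_force: 0.0
```

```bash
python3 look.py w3.png
```

```text
8.15 [0.42561635 0.00284447 0.21501387] [-3.14124998e+00  3.16993939e-04  2.83675180e-01] 0.0003218446199744219 [-0.07460779 -0.39568856 -0.77916512]
key_yellow_top 0.9 [379. 193.] [ 0.4612 -0.0938  0.055 ] tool [0.0071 0.1028 0.16  ]
key_green_top 0.69 [280. 109.] [0.5111 0.0257 0.055 ] tool [0.0885 0.002  0.16  ]
key_red_top 0.61 [330. 152.] [ 0.4859 -0.0324  0.055 ] tool [0.048  0.0508 0.16  ]
```

View pics/w3.png

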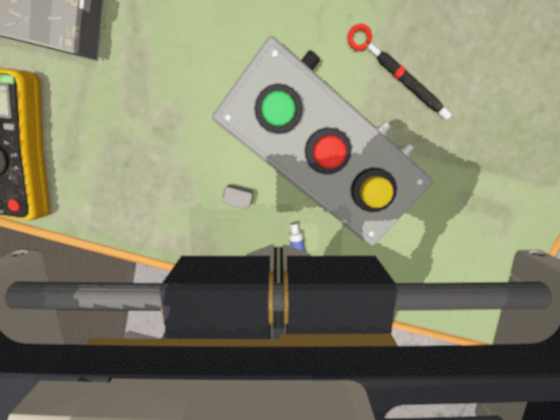

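The picture shows all three keys standing up: green (278,108), red (330,151) and yellow (376,190). The arm is clear of the box.

```bash
python3 -c "from cell import robot; print(robot.hand_in())"
```

```text
the job is handed in; nothing more can be done
None
```

I pressed yellow onto its stop and let it come back up, then did the same with green; red was not touched, and the job was handed in at about 8 s with the arm clear.

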